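Weigh the two-jar carrier on the spring scale with its pan level

TASK

Pick the two-jar carrier up by its wooden grip and set it down gently on the pan of the spring scale, and let go. The scale only reads true when its pan rests level under the load, and one jar is much fuller than the other though they look the same, so the carrier has to stand off the middle, its true balance point over the pan's centre, until the loaded pan is level. Keep the carrier upright, do not drop it, slam it or press the pan down, and leave the plaster hand, soap bottle and tin alone.

Things in the scene. Friction and masses are not known exactly. Their poses are not given: they have to be found in the camera images.
- carrier: Two-jar carrier, 0.5 to 0.7 kg. Wooden base 152 x 68 x 10 mm with two identical closed brown jars (57 mm across, lid tops 85 mm above the underside), fixed 42 mm either side of the middle along its own x. Origin: centre of the underside; z up. Which jar is fuller is unknown: the balance point is on the x line, typically 14 to 24 mm from the middle towards the fuller jar.
- grip (a point): Where to take the carrier from above: middle of its square wooden grip, 26 x 26 mm, which reaches from 95 to 150 mm above the underside; this point is 128 mm above the carrier's origin, axes as the carrier. The fingers may close across either pair of sides.
- pan: Round flat steel scale pan, 220 mm across, 6 mm thick, red rim and red centre dot, no raised edge. Origin: centre of its upper face, 100 mm above the bench when empty; z is the face's normal. It sits on a spring (sinks about 20 mm per kg; stop at 30 mm) and on crossed tilt pivots 10 mm below the face, so it leans up to 7 degrees each way towards the heavier side.
- scale: The scale's fixed white housing, 170 x 170 x 50 mm, turned at random; origin at the centre of its underside on the bench, right below the pan's centre; z up.
- sag (a joint): How far the pan has sunk, m: 0 empty, 0.03 at its stop.
- tilt_x (a joint): Lean of the pan about the scale's own x axis, rad, right-handed (positive: its -y side is low); 0 is level, range -0.12 to 0.12.
- tilt_y (a joint): Lean of the pan about the scale's own y axis, rad, right-handed (positive: its +x side is low); 0 is level, range -0.12 to 0.12.
- plaster_cast: White plaster cast of a hand standing on its wrist, about 175 mm high and 125 mm wide; bystander. Origin: centre of its underside.
- soap: Yellow pump bottle, 64 mm across, 214 mm high; bystander. Origin: centre of its underside.
- tin: Blue round tin, 75 mm across, 40 mm high; bystander. Origin: centre of its underside.
Mind the look-alikes: they are no part of the job. Leave any pink look-alike of the scale alone.

How it is judged:
By the outcome, as a careful person would: the job done as asked, in the order asked, and still so for the second after the job is handed in, with the robot touching nothing.
It also fails if it takes over 72 s, if anything falls off the work surface, if the arm or the gripper's body presses on something with over 40 N, if the wrist force passes 120 N, or if a joint passes its speed limit or range.

ROBOT

A 7-joint arm with a two-finger parallel gripper is mounted at the origin on the work surface. World frame = base frame: x ahead of the robot, y to its left, z up, the work surface at z = 0. Lengths are in m, angles in rad, forces in N, time in s.
With the tool pointing down it reaches from about 0.4 to 0.85 m from the base axis. Payload 4.5 kg.
Tool frame: the origin (TCP) lies between the finger pads; the fingertips stand 25 mm ahead of it and the grasp point (between the pads) lies 6 mm ahead of it; z points along the fingers, y is the line along which they close (so a half turn about z gives the same grasp; the last joint's range is limited). The gripper opens to 85 mm and grips with 20 to 120 N. Pads are 22 mm wide; open, the fingers measure 114 mm over their backs; the gripper's body (76 mm by 85 mm) begins 54 mm behind the grasp point. The pads swing forward as they close: fully open they stand 13 mm farther back than shut.
Start: joints at [1.155, 0.689, -0.195, 1.565, 0.157, 0.902, -0.215], TCP at [0.272, -0.563, 0.256] pointing down, gripper open.
Joint ranges: [-3.01, 3.01], [-0.46, 2.08], [-1.47, 1.51], [0.13, 2.56], [-1, 4.14], [0.04, 2.09], [-2.66, 2.66]. Speed limits (rad/s): [2.57, 2.57, 3.14, 3.14, 3.14, 3.14, 3.14].

INTERFACE

Orientations are given as a 3x3 rotation matrix whose columns are the frame's x, y, z axes.
In Python, from rig import * gives the robot as it stands.
- The arm moves only by the shell command python3 -m creep 'ROWS' [OPENING] [FORCE]. ROWS is JSON, a list of rows, each an object with "delta_pos": the shift along the tool's x, y, z as a fraction of full scale, a list of three; "delta_rot": the turn, a rotation vector about the tool's x, y, z as a fraction of full scale, a list of three. In form: [{"delta_pos": [dx, dy, dz], "delta_rot": [wx, wy, wz]}, ...]. A call has 1 to 20 rows; each row is the pose to reach, as a shift and turn from the pose commanded when the call began, along the tool's axes at that moment, turning the shorter way round; what a row does not reach only later rows make up. Full scale, the value 1, is 0.1 m for a shift and 180 degrees for a turn. A row lasts 1/10 s, in which the tool goes at most 50 mm and 8.59 degrees, less where a joint would pass 70% of its speed; a pose out of reach is approached as far as the arm can. A call with a number of a shift or a turn outside -1 to 1 is refused whole. A call with a gripper value outside its range is refused whole. OPENING is the opening, from -1 (shut) to 1 (fully open), set as the call begins (- or left out, the last holds). The fingers move at their own pace and stop on an object; FORCE is the grip in N (left out, the last holds). Time passes only in rows, so rows that repeat a pose let the fingers close. It gives the time, the measured TCP pose, the force, the opening and the grip force at its end, in the units of the state.
- read_state(): the state, without advancing time (a new reading comes with each control period).
- camera(name): name is "side" or "top"; returns the picture (384x512x3 uint8, blue, green, red); there is no depth.
- get_calibration(name): a dict with "intrinsics" (3x3 intrinsics, pixels), "k1" (the pictures are not rectified: a ray, as slopes to the right and down, at radius r is drawn at 1 + k1 r^2 times it, then the intrinsics apply), "R" (3x3) and "t" (3): a world point X has camera coordinates R X + t. Camera axes: x right, y down, z forward; pixel columns grow to the right and rows downward; lengths in m; the calibration is good to about 2 mm. A picture is of the moment at which its call begins. get_calibration takes no time and is no camera call.
- sign_off(): hands the job in; it is judged then, once.
Trained networks look in the newest picture that a camera, given by its name, has taken for a name from the list of things; names that differ only in an ending like _2 or _b are one class to them, and where a whole thing is asked for, a point or a joint stands for the part that bears it (a point fixed in the world has none). Each returns a list of dicts, best first, with "confidence" (0 to 1); they miss things now and then, are a little off and sometimes report something else, mostly with a low value. They report only what shows in the picture. A call takes as long as a camera call. They do not tell look-alikes from the thing itself.
- boxes_of(camera, label): "at" ([column, row] in pixels, amid what is visible of it).
- place_of(camera, label): "at" ([column, row] in pixels: a listed point, or the origin of a listed thing).
The state is a dict: "time_s": time; "joint_positions": joint angles; "dq": joint speeds; "joint_efforts": joint torques, N m; "tcp_pos": TCP position; "orientation": TCP orientation; "contact_force": force on the tool from outside, world axes, zero at the start; "moment": the same for the moment, N m; "gripper_width": finger opening in m; "grasp_force": force on a finger pad.
Only numpy, scipy, OpenCV 4.12 (cv2) and the standard library are available. Lean on these libraries where they do the work, as an engineer would, in place of code of your own. Each camera call takes 0.05 s, during which the arm holds its last target. There are 200 camera calls.

## Working session

There is one attempt and no reset: what is moved stays moved. The work goes in short steps, Python scripts to look and compute and a shell command to move; the robot and the scene stay as the last step left them, time stands still between calls to the robot, and variables do not carry over. Pictures are saved under pics/ and viewed, at most 10 in all, crops included, and the job is handed in when it is done.

```bash
mkdir -p pics; ls; cat > h.py <<'E'
from rig import *
import numpy as np, cv2
def ray(cam,px):
    c=get_calibration(cam);K=np.array(c["intrinsics"]);R=np.array(c["R"]);t=np.array(c["t"])
    d=np.array([(px[0]-K[0,2])/K[0,0],(px[1]-K[1,2])/K[1,1]]);u=d.copy()
    for _ in range(30): u=d/(1+c["k1"]*(u@u))
    return -R.T@t, R.T@np.array([u[0],u[1],1])
def atz(cam,px,z):
    o,d=ray(cam,px); return o+d*(z-o[2])/d[2]
def proj(cam,X):
    c=get_calibration(cam);K=np.array(c["intrinsics"]);p=np.array(c["R"])@np.array(X)+np.array(c["t"])
    u=p[:2]/p[2];u=u*(1+c["k1"]*(u@u));return [K[0,0]*u[0]+K[0,2],K[1,1]*u[1]+K[1,2]]
def tri(p,q):
    o,d=ray("top",p);a,b=ray("side",q)
    s=np.linalg.lstsq(np.c_[d,-b],a-o,rcond=None)[0]
    P=o+d*s[0];Q=a+b*s[1];return (P+Q)/2,np.linalg.norm(P-Q)
E
python3 - <<'E'
from h import *
np.set_printoptions(precision=4,suppress=True)
ims=[camera(n) for n in("top","side")]
cv2.imwrite("pics/a.png",ims[0]);cv2.imwrite("pics/b.png",ims[1])
for n in("top","side"):
    print(n,ray(n,[256,192]))
    for l in("carrier","grip","pan","scale","plaster_cast","soap","tin"):
        print(l,[(np.round(d["at"],1).tolist(),round(d["confidence"],2)) for d in place_of(n,l)][:4])
s=read_state();print(s["time_s"],s["tcp_pos"],s["orientation"],s["gripper_width"])
E
```

```text
pics
top (array([ 0.4044, -0.0099,  1.086 ]), array([ 0.2138, -0.0041, -0.9769]))
carrier [([197.1, 251.0], 0.66)]
grip [([187.9, 244.3], 0.75)]
pan [([315.8, 234.3], 0.65), ([166.7, 152.1], 0.64)]
scale [([172.8, 165.9], 0.81), ([309.0, 233.2], 0.77)]
plaster_cast [([260.0, 161.6], 0.96)]
soap [([385.9, 189.1], 0.64)]
tin [([109.1, 189.0], 0.92)]
side (array([-0.0715,  0.9285,  0.8263]), array([ 0.5118, -0.6839, -0.5203]))
carrier [([264.3, 269.2], 0.98)]
grip [([262.1, 233.4], 0.91)]
pan [([174.3, 215.6], 0.95), ([314.6, 185.3], 0.77)]
scale [([175.5, 246.7], 0.67), ([315.2, 211.0], 0.61), ([263.5, 233.5], 0.57)]
plaster_cast [([228.3, 203.3], 0.67)]
soap [([314.4, 172.0], 0.97)]
tin [([143.2, 292.7], 0.77)]
0.8 [ 0.2718 -0.5629  0.2563] [[ 0.9005  0.4348  0.0001]
 [ 0.4348 -0.9005 -0.0001]
 [ 0.      0.0001 -1.    ]] 0.0851860588414984
```

View pics/a.png

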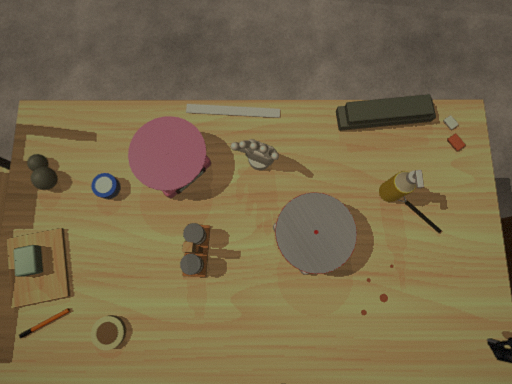

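View pics/b.png

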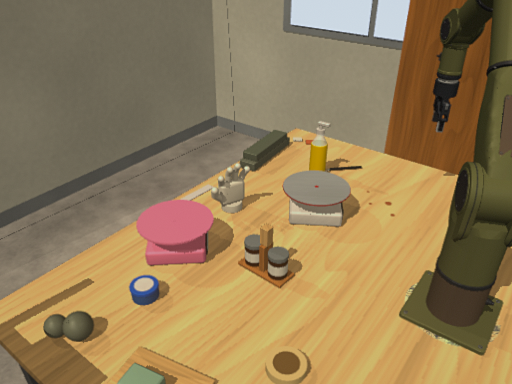

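Top view: grey-steel pan with red dot on a white housing at (316,232), and the pink look-alike at (167,153). The carrier is at (195,250). In the side view the real scale is at (316,187) and the pink one at (175,220). The real scale is the one with the white housing, steel pan and red dot. I'll confirm that in a crop and measure.

```bash
python3 - <<'E'
from h import *
np.set_printoptions(precision=4,suppress=True)
a=cv2.imread("pics/a.png")
cv2.imwrite("pics/c.png",cv2.resize(a[182:292,160:370],None,fx=3.8,fy=3.8,interpolation=cv2.INTER_CUBIC))
b=cv2.imread("pics/b.png")
# red dot
for n,im,(x0,x1,y0,y1) in(("top",a,(300,332,216,248)),("side",b,(300,332,178,194))):
    c=im[y0:y1,x0:x1].astype(int);m=(c[...,2]-c[...,1]);w=np.clip(m-40,0,None)
    yy,xx=np.mgrid[y0:y1,x0:x1]
    p=[(xx*w).sum()/w.sum(),(yy*w).sum()/w.sum()];print(n,"dot",p,w.max(),(w>0).sum());globals()[n]=p
print("pan tri",tri(top,side),atz("top",top,.1),atz("side",side,.1))
print("grip tri",tri([187.9,244.3],[262.1,233.4]),atz("top",[187.9,244.3],.128),atz("side",[262.1,233.4],.128))
print("carrier",atz("top",[197.1,251],0),atz("side",[264.3,269.2],0))
print("lids",atz("top",[193.5,233],.085),atz("top",[190.5,264],.085))
print("cast",atz("top",[260,161.6],0),"soap",atz("top",[385.9,189.1],0),"tin",atz("top",[109,189],0))
E
```

```text
top dot [np.float64(315.62862010221465), np.float64(231.57751277683136)] 60 15
side dot [np.float64(316.1530612244898), np.float64(186.08163265306123)] 86 8
pan tri (array([ 0.5095, -0.1756,  0.1003]), np.float64(0.00022321121934567868)) [ 0.5096 -0.1756  0.1   ] [ 0.5096 -0.1761  0.1   ]
grip tri (array([0.4758, 0.1662, 0.1253]), np.float64(0.002778319723055854)) [0.4744 0.165  0.128 ] [0.475  0.1697 0.128 ]
carrier [0.464  0.1605 0.    ] [0.4703 0.1625 0.    ]
lids [0.5084 0.1585 0.085 ] [0.4245 0.164  0.085 ]
cast [ 0.739  -0.0273  0.    ] soap [ 0.65   -0.4127  0.    ] tin [0.6529 0.4356 0.    ]
```

View pics/c.png

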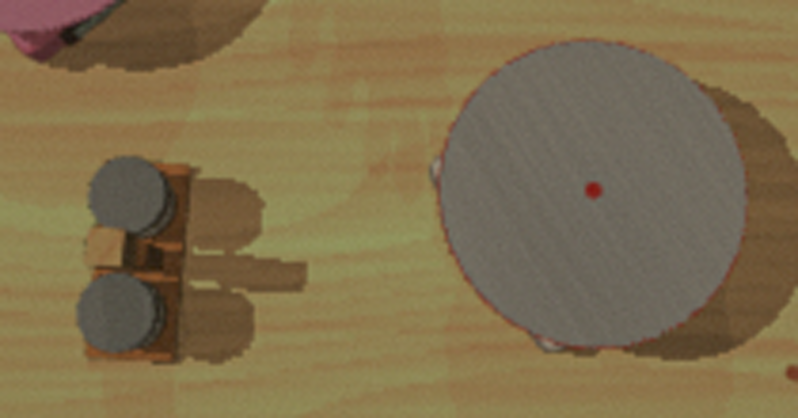

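The crop confirms it: the steel pan with its red dot at (593,190) and white housing corners showing. The carrier's grip top is at crop (105,246), its axis nearly along world x. I'll turn the tool so the fingers close along the carrier's x.

```bash
python3 -m creep '[{"delta_pos":[0.3,-0.3,-0.1],"delta_rot":[0,0,-0.04]},{"delta_pos":[0.6,-0.6,-0.3],"delta_rot":[0,0,-0.08]},{"delta_pos":[1,-1,-0.4],"delta_rot":[0,0,-0.13]},{"delta_pos":[1,-1,-0.4],"delta_rot":[0,0,-0.18]},{"delta_pos":[1,-1,-0.4],"delta_rot":[0,0,-0.22]},{"delta_pos":[1,-1,-0.4],"delta_rot":[0,0,-0.26]},{"delta_pos":[1,-1,-0.4],"delta_rot":[0,0,-0.3]},{"delta_pos":[1,-1,-0.4],"delta_rot":[0,0,-0.336]},{"delta_pos":[1,-1,-0.4],"delta_rot":[0,0,-0.336]},{"delta_pos":[1,-1,-0.4],"delta_rot":[0,0,-0.336]}]' 1 60
python3 - <<'E'
from h import *
np.set_printoptions(precision=4,suppress=True)
print("griptop",atz("top",[187.6,246.7],.15),"lids",atz("top",[194.2,233.3],.085),atz("top",[191.4,264.1],.085))
s=read_state();print(s["tcp_pos"],s["orientation"],s["joint_positions"])
# proj checks of model in side
for X in([.467,.1615,.15],[.467,.1615,0],[.509,.159,.085],[.425,.164,.085]):print(X,np.round(proj("top",X),1),np.round(proj("side",X),1))
E
```

```text
time_s: 1.8
tcp_pos: [0.3182, -0.4294, 0.2963]
orientation: [[0.068, 0.998, 0.0], [0.998, -0.068, -0.0], [-0.0, 0.0, -1.0]]
contact_force: [0.2, -0.2, 0.2]
gripper_width: 0.0854
grasp_force: 0.0
griptop [0.4667 0.1616 0.15  ] lids [0.5076 0.1566 0.085 ] [0.4243 0.1616 0.085 ]
[ 0.3182 -0.4294  0.2963] [[ 0.0683  0.9977  0.0002]
 [ 0.9977 -0.0683 -0.    ]
 [-0.      0.0002 -1.    ]] [ 1.1651  0.5524 -0.5125  1.7783  0.3351  0.8982  0.4365]
[0.467, 0.1615, 0.15] [187.6 246.6] [266.5 226.3]
[0.467, 0.1615, 0] [196.8 250. ] [265.5 269.5]
[0.509, 0.159, 0.085] [193.3 232.8] [254.3 239.6]
[0.425, 0.164, 0.085] [190.5 263.8] [278.3 252.2]
```

```bash

python3 -m creep '[{"delta_pos":[0.3,0.2,0]},{"delta_pos":[0.65,0.4,0]},{"delta_pos":[1,0.6,0]}]' | grep -E "tcp"
python3 -m creep '[{"delta_pos":[0.35,0.17,0]},{"delta_pos":[0.7,0.34,0]},{"delta_pos":[1,0.485,0]}]'| grep -E "tcp"
python3 -m creep '[{"delta_pos":[0.35,0,0]},{"delta_pos":[0.7,0,0]},{"delta_pos":[1,0,0]}]'| grep -E "tcp"
python3 -m creep '[{"delta_pos":[0.35,0,0]},{"delta_pos":[0.7,0,0]},{"delta_pos":[1,0,0]}]'| grep -E "tcp"
python3 -m creep '[{"delta_pos":[0.35,0,0]},{"delta_pos":[0.7,0,0]},{"delta_pos":[1,0,0]}]'| grep -E "tcp"
python3 -m creep '[{"delta_pos":[0.35,0,0.2]},{"delta_pos":[0.7,0,0.4]},{"delta_pos":[0.9,0,0.6]},{"delta_pos":[0.99,0,0.7]},{"delta_pos":[0.99,0,0.7]},{"delta_pos":[0.99,0,0.7]},{"delta_pos":[0.99,0,0.7]}]'
python3 - <<'E'
from h import *
cv2.imwrite("pics/d.png",np.vstack([cv2.resize(camera("top")[190:300,130:270],(560,440))[:300],cv2.resize(camera("side")[180:290,210:350],None,fx=2.5,fy=2.5)[:290].copy() if 0 else cv2.copyMakeBorder(cv2.resize(camera("side")[160:290,200:350],(345,299)),0,0,0,215,0)]))
s=read_state();print(s["contact_force"],s["moment"],s["tcp_pos"])
E
```

```text
[ 0.07736418 -1.03080811  0.79764736] [ 0.08168744 -0.00047301  0.01213074] [ 0.31831608 -0.42935101  0.29634829]validation failed for argument at $[0]...
validation failed for argument at $[0]...
validation failed for argument at $[0]...
validation failed for argument at $[0]...
validation failed for argument at $[0]...
validation failed for argument at $[0]...
```

View pics/d.png

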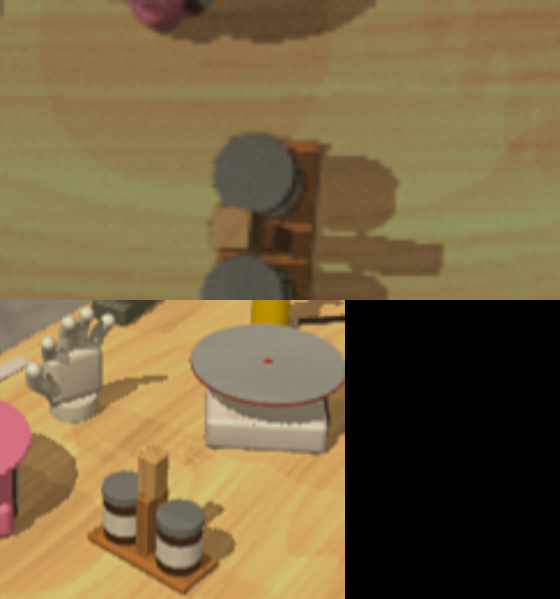

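The picture shows the arm hasn't moved: the rows were refused because they need delta_rot. I'll resend them.

```bash

python3 -m creep '[{"delta_pos":[0.3,0.2,0],"delta_rot":[0,0,0]},{"delta_pos":[0.65,0.4,0],"delta_rot":[0,0,0]},{"delta_pos":[1,0.6,0],"delta_rot":[0,0,0]}]' | grep tcp
python3 -m creep '[{"delta_pos":[0.35,0.17,0],"delta_rot":[0,0,0]},{"delta_pos":[0.7,0.34,0],"delta_rot":[0,0,0]},{"delta_pos":[1,0.485,0],"delta_rot":[0,0,0]}]'| grep tcp
python3 -m creep '[{"delta_pos":[0.35,0,0],"delta_rot":[0,0,0]},{"delta_pos":[0.7,0,0],"delta_rot":[0,0,0]},{"delta_pos":[1,0,0],"delta_rot":[0,0,0]}]'| grep tcp
python3 -m creep '[{"delta_pos":[0.35,0,0],"delta_rot":[0,0,0]},{"delta_pos":[0.7,0,0],"delta_rot":[0,0,0]},{"delta_pos":[1,0,0],"delta_rot":[0,0,0]}]'| grep tcp
python3 -m creep '[{"delta_pos":[0.35,0,0],"delta_rot":[0,0,0]},{"delta_pos":[0.7,0,0],"delta_rot":[0,0,0]},{"delta_pos":[1,0,0],"delta_rot":[0,0,0]}]'| grep tcp
python3 -m creep '[{"delta_pos":[0.35,0,0.2],"delta_rot":[0,0,0]},{"delta_pos":[0.7,0,0.4],"delta_rot":[0,0,0]},{"delta_pos":[0.9,0,0.6],"delta_rot":[0,0,0]},{"delta_pos":[0.99,0,0.7],"delta_rot":[0,0,0]},{"delta_pos":[0.99,0,0.7],"delta_rot":[0,0,0]},{"delta_pos":[0.99,0,0.7],"delta_rot":[0,0,0]}]'
python3 - <<'E'
from h import *
a=cv2.resize(camera("top")[200:300,130:260],(520,400))[:300];b=cv2.resize(camera("side")[160:290,200:350],(346,300))
cv2.imwrite("pics/e.png",np.hstack([a[:,:450],b]))
s=read_state();print(s["contact_force"],s["moment"],s["tcp_pos"])
E
```

```text
tcp_pos: [0.3854, -0.3326, 0.2964]
tcp_pos: [0.4408, -0.2347, 0.2966]
tcp_pos: [0.4464, -0.135, 0.2965]
tcp_pos: [0.4529, -0.0352, 0.2966]
tcp_pos: [0.4594, 0.0646, 0.2966]
time_s: 4.0
tcp_pos: [0.466, 0.16, 0.2266]
orientation: [[0.067, 0.998, 0.0], [0.998, -0.067, -0.001], [-0.001, 0.0, -1.0]]
contact_force: [-0.1, -1.2, -0.6]
gripper_width: 0.085
grasp_force: 0.0
[ 0.64373825 -0.05255042  0.46337497] [0.01051702 0.00307281 0.04508387] [0.46634814 0.15973962 0.22703161]
```

View pics/e.png

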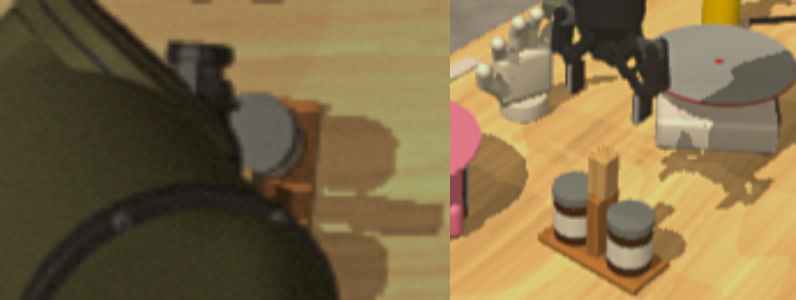

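The side view shows the open fingers above the grip, straddling it along the carrier's axis. Next I descend 93 mm and close.

```bash

python3 -m creep '[{"delta_pos":[0.01,0,0.3],"delta_rot":[0,0,0]},{"delta_pos":[0.01,0,0.6],"delta_rot":[0,0,0]},{"delta_pos":[0.01,0,0.8],"delta_rot":[0,0,0]},{"delta_pos":[0.01,0,0.93],"delta_rot":[0,0,0]},{"delta_pos":[0.01,0,0.93],"delta_rot":[0,0,0]},{"delta_pos":[0.01,0,0.93],"delta_rot":[0,0,0]}]'
python3 - <<'E'
from h import *
M=[]
for _ in range(6):
    camera("side");s=read_state();M.append(np.r_[s["contact_force"],s["moment"]])
print(np.round(np.mean(M,0),3),np.round(np.std(M,0),3))
E
python3 -m creep '[{"delta_pos":[0,0,0],"delta_rot":[0,0,0]},{"delta_pos":[0,0,0],"delta_rot":[0,0,0]},{"delta_pos":[0,0,0],"delta_rot":[0,0,0]},{"delta_pos":[0,0,0],"delta_rot":[0,0,0]},{"delta_pos":[0,0,0],"delta_rot":[0,0,0]},{"delta_pos":[0,0,0],"delta_rot":[0,0,0]},{"delta_pos":[0,0,0],"delta_rot":[0,0,0]},{"delta_pos":[0,0,0],"delta_rot":[0,0,0]},{"delta_pos":[0,0,0],"delta_rot":[0,0,0]},{"delta_pos":[0,0,0],"delta_rot":[0,0,0]}]' -1 60
```

```text
time_s: 4.7
tcp_pos: [0.4664, 0.1616, 0.134]
orientation: [[0.067, 0.998, 0.001], [0.998, -0.067, -0.0], [-0.0, 0.001, -1.0]]
contact_force: [1.2, 0.6, 1.1]
gripper_width: 0.0854
grasp_force: 0.0
[-0.077 -0.206  0.132  0.027  0.     0.017] [0.488 0.456 0.242 0.03  0.026 0.037]
time_s: 6.0
tcp_pos: [0.4662, 0.1624, 0.1333]
orientation: [[0.066, 0.998, 0.001], [0.998, -0.066, 0.0], [0.0, 0.001, -1.0]]
contact_force: [2.7, -0.2, -1.3]
gripper_width: 0.025
grasp_force: 63.3
```

```bash

python3 -m creep '[{"delta_pos":[0,0,-0.03],"delta_rot":[0,0,0]},{"delta_pos":[0,0,-0.08],"delta_rot":[0,0,0]},{"delta_pos":[0,0,-0.16],"delta_rot":[0,0,0]},{"delta_pos":[0,0,-0.28],"delta_rot":[0,0,0]},{"delta_pos":[0,0,-0.42],"delta_rot":[0,0,0]},{"delta_pos":[0,0,-0.57],"delta_rot":[0,0,0]},{"delta_pos":[0,0,-0.72],"delta_rot":[0,0,0]},{"delta_pos":[0,0,-0.86],"delta_rot":[0,0,0]},{"delta_pos":[0,0,-0.95],"delta_rot":[0,0,0]},{"delta_pos":[0,0,-1],"delta_rot":[0,0,0]},{"delta_pos":[0,0,-1],"delta_rot":[0,0,0]},{"delta_pos":[0,0,-1],"delta_rot":[0,0,0]},{"delta_pos":[0,0,-1],"delta_rot":[0,0,0]}]'
python3 - <<'E'
from h import *
M=[]
for _ in range(20):
    im=camera("side");s=read_state();M.append(np.r_[s["contact_force"],s["moment"]])
m=np.mean(M,0);print(np.round(m,3),np.round(np.std(M,0),3))
m=m-np.array([-.077,-.206,.132,.027,0,.017])
F=-m[2];print("mass",F/9.81,"com offset x",m[4]/F,"y",-m[3]/F)
cv2.imwrite("pics/f.png",cv2.resize(im[120:290,180:370],(760,600*680//680))[:600])
E
```

```text
time_s: 7.3
tcp_pos: [0.4654, 0.1621, 0.2327]
orientation: [[0.065, 0.998, -0.001], [0.998, -0.065, -0.001], [-0.001, -0.001, -1.0]]
contact_force: [-0.5, 0.8, -6.7]
gripper_width: 0.0254
grasp_force: 62.6
[ 1.790e-01 -6.900e-02 -6.386e+00 -1.000e-03 -1.230e-01  6.000e-03] [0.49  0.571 0.615 0.026 0.031 0.027]
mass 0.6643852744954855 com offset x -0.0188353363367805 y 0.0043032365328486855
```

View pics/f.png

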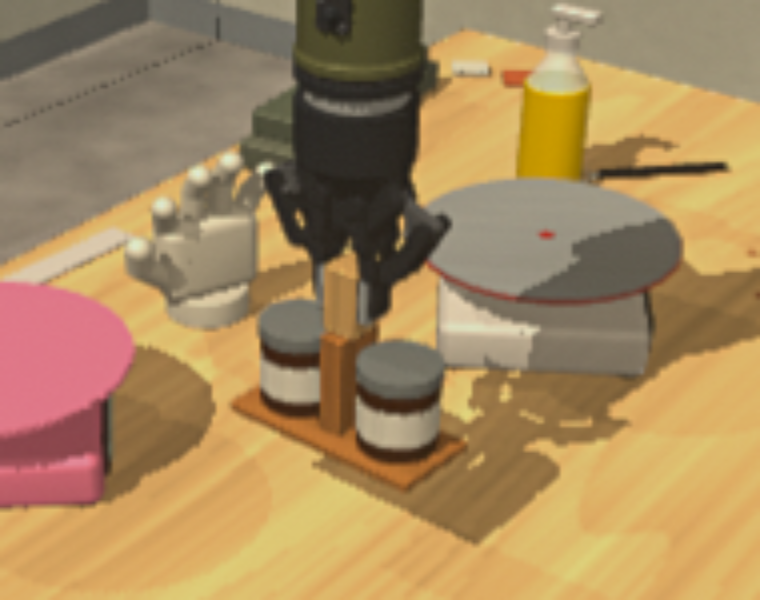

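The carrier is held upright and the grip is centred in the fingers. Its balance point is about 19 mm towards the robot (−x), and its mass is 0.66 kg. Next I lift another 60 mm and carry it so the balance point is over the dot: TCP at (0.528, −0.177).

```bash

python3 -m creep '[{"delta_pos":[0,0,-0.05],"delta_rot":[0,0,0]},{"delta_pos":[0,0,-0.15],"delta_rot":[0,0,0]},{"delta_pos":[0,0,-0.3],"delta_rot":[0,0,0]},{"delta_pos":[-0.03,0.02,-0.45],"delta_rot":[0,0,0]},{"delta_pos":[-0.1,0.06,-0.55],"delta_rot":[0,0,0]},{"delta_pos":[-0.2,0.1,-0.6],"delta_rot":[0,0,0]},{"delta_pos":[-0.35,0.15,-0.6],"delta_rot":[0,0,0]},{"delta_pos":[-0.52,0.2,-0.6],"delta_rot":[0,0,0]},{"delta_pos":[-0.7,0.25,-0.6],"delta_rot":[0,0,0]},{"delta_pos":[-0.9,0.3,-0.6],"delta_rot":[0,0,0]}]' | grep tcp
python3 -m creep '[{"delta_pos":[-0.2,0.05,0],"delta_rot":[0,0,0]},{"delta_pos":[-0.4,0.1,0],"delta_rot":[0,0,0]},{"delta_pos":[-0.6,0.15,0],"delta_rot":[0,0,0]},{"delta_pos":[-0.8,0.2,0],"delta_rot":[0,0,0]},{"delta_pos":[-1,0.25,0],"delta_rot":[0,0,0]}]' | grep tcp
python3 -m creep '[{"delta_pos":[-0.2,0.05,0],"delta_rot":[0,0,0]},{"delta_pos":[-0.4,0.1,0],"delta_rot":[0,0,0]},{"delta_pos":[-0.6,0.15,0],"delta_rot":[0,0,0]},{"delta_pos":[-0.8,0.2,0],"delta_rot":[0,0,0]},{"delta_pos":[-0.94,0.25,0],"delta_rot":[0,0,0]}]' | grep tcp
python3 -m creep '[{"delta_pos":[-0.14,0.02,0],"delta_rot":[0,0,0]},{"delta_pos":[-0.26,0.03,0],"delta_rot":[0,0,0]},{"delta_pos":[-0.36,0.04,0],"delta_rot":[0,0,0]},{"delta_pos":[-0.44,0.05,0],"delta_rot":[0,0,0]},{"delta_pos":[-0.48,0.05,0],"delta_rot":[0,0,0]},{"delta_pos":[-0.5,0.05,0],"delta_rot":[0,0,0]},{"delta_pos":[-0.5,0.05,0],"delta_rot":[0,0,0]},{"delta_pos":[-0.5,0.05,0],"delta_rot":[0,0,0]},{"delta_pos":[-0.5,0.05,0],"delta_rot":[0,0,0]}]'
python3 - <<'E'
from h import *
M=[];P=[];c=[]
for _ in range(30):
    im=camera("side");s=read_state();M.append(np.r_[s["contact_force"],s["moment"]]);P.append(s["tcp_pos"])
m=np.mean(M,0);print(np.round(m,3),np.round(np.mean(P,0),4))
m=m-np.array([-.077,-.206,.132,.027,0,.017])
F=-m[2];print("mass",F/9.81,"com offset x",m[4]/F,"y",-m[3]/F,s["time_s"])
E
```

```text
tcp_pos: [0.4898, 0.0689, 0.2931]
tcp_pos: [0.5079, -0.033, 0.293]
tcp_pos: [0.5263, -0.1294, 0.2928]
time_s: 11.2
tcp_pos: [0.5289, -0.1758, 0.2934]
orientation: [[0.064, 0.998, 0.0], [0.998, -0.064, 0.0], [0.0, 0.0, -1.0]]
contact_force: [0.5, 0.3, -6.7]
gripper_width: 0.0253
grasp_force: 62.7
[ 1.600e-02  1.000e-03 -6.131e+00 -1.700e-02 -1.090e-01 -6.000e-03] [ 0.5288 -0.1765  0.2933]
mass 0.638432394955584 com offset x -0.01741349949137772 y 0.007096210191879858 12.7
```

```bash

python3 -m creep '[{"delta_pos":[0,-0.01,0.05],"delta_rot":[0,0,0]},{"delta_pos":[0,-0.01,0.14],"delta_rot":[0,0,0]},{"delta_pos":[0,-0.01,0.25],"delta_rot":[0,0,0]},{"delta_pos":[0,-0.01,0.36],"delta_rot":[0,0,0]},{"delta_pos":[0,-0.01,0.45],"delta_rot":[0,0,0]},{"delta_pos":[0,-0.01,0.51],"delta_rot":[0,0,0]},{"delta_pos":[0,-0.01,0.54],"delta_rot":[0,0,0]},{"delta_pos":[0,-0.01,0.55],"delta_rot":[0,0,0]},{"delta_pos":[0,-0.01,0.55],"delta_rot":[0,0,0]}]'|grep -E "tcp|force|time"
python3 -m creep '[{"delta_pos":[0,0,0.01],"delta_rot":[0,0,0]},{"delta_pos":[0,0,0.02],"delta_rot":[0,0,0]},{"delta_pos":[0,0,0.03],"delta_rot":[0,0,0]},{"delta_pos":[0,0,0.04],"delta_rot":[0,0,0]},{"delta_pos":[0,0,0.05],"delta_rot":[0,0,0]},{"delta_pos":[0,0,0.06],"delta_rot":[0,0,0]},{"delta_pos":[0,0,0.07],"delta_rot":[0,0,0]},{"delta_pos":[0,0,0.08],"delta_rot":[0,0,0]},{"delta_pos":[0,0,0.09],"delta_rot":[0,0,0]},{"delta_pos":[0,0,0.10],"delta_rot":[0,0,0]},{"delta_pos":[0,0,0.11],"delta_rot":[0,0,0]},{"delta_pos":[0,0,0.12],"delta_rot":[0,0,0]},{"delta_pos":[0,0,0.13],"delta_rot":[0,0,0]},{"delta_pos":[0,0,0.13],"delta_rot":[0,0,0]},{"delta_pos":[0,0,0.13],"delta_rot":[0,0,0]}]'
python3 - <<'E'
from h import *
M=[];P=[]
for _ in range(10):
    im=camera("side");s=read_state();M.append(np.r_[s["contact_force"],s["moment"]]);P.append(s["tcp_pos"])
print(np.round(np.mean(M,0),3),np.round(np.mean(P,0),4),s["time_s"])
E
```

```text
time_s: 13.6
tcp_pos: [0.5281, -0.1764, 0.2385]
contact_force: [-0.3, 0.2, -6.2]
grasp_force: 62.6
time_s: 15.1
tcp_pos: [0.5279, -0.1765, 0.2254]
orientation: [[0.065, 0.998, 0.0], [0.998, -0.065, -0.0], [-0.0, 0.0, -1.0]]
contact_force: [-1.0, 0.3, -3.0]
gripper_width: 0.0251
grasp_force: 63.2
[-0.489 -0.086 -2.313  0.003  0.114 -0.004] [ 0.5279 -0.1765  0.2254] 15.6
```

```bash

python3 -m creep '[{"delta_pos":[0,0,0.01],"delta_rot":[0,0,0]},{"delta_pos":[0,0,0.02],"delta_rot":[0,0,0]},{"delta_pos":[0,0,0.03],"delta_rot":[0,0,0]},{"delta_pos":[0,0,0.04],"delta_rot":[0,0,0]},{"delta_pos":[0,0,0.045],"delta_rot":[0,0,0]},{"delta_pos":[0,0,0.045],"delta_rot":[0,0,0]}]'
python3 - <<'E'
from h import *
M=[];P=[]
for _ in range(10):
    im=camera("side");s=read_state();M.append(np.r_[s["contact_force"],s["moment"]]);P.append(s["tcp_pos"])
print(np.round(np.mean(M,0),3),np.round(np.mean(P,0),4),s["time_s"])
cv2.imwrite("pics/g.png",cv2.resize(im[110:240,250:400],(690,598),interpolation=cv2.INTER_CUBIC))
E
```

```text
time_s: 16.2
tcp_pos: [0.5279, -0.1765, 0.2209]
orientation: [[0.065, 0.998, 0.0], [0.998, -0.065, -0.0], [-0.0, 0.0, -1.0]]
contact_force: [-0.6, -0.2, 0.3]
gripper_width: 0.0255
grasp_force: 63.5
[-0.386 -0.012 -0.007  0.006  0.17   0.005] [ 0.5279 -0.1765  0.2209] 16.7
```

View pics/g.png

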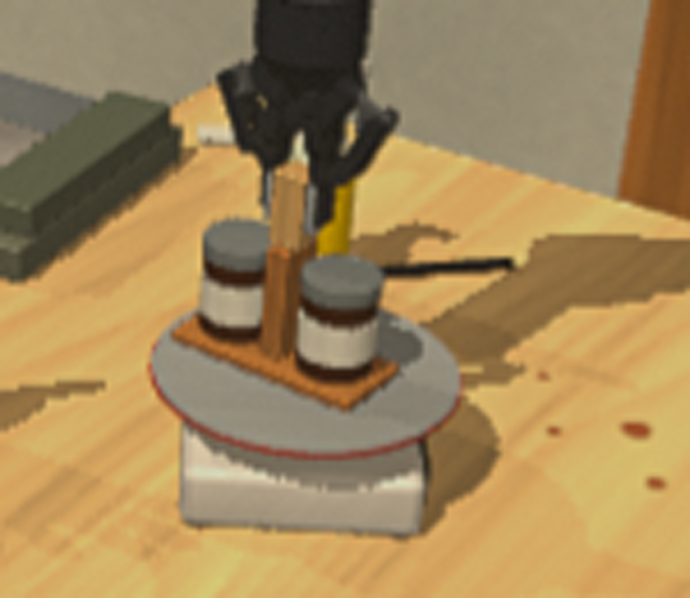

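The scale carries the full load and the wrist force is about 0. The carrier stands on the pan with both jars upright. Release now, then check the tilt.

```bash

python3 -m creep '[{"delta_pos":[0,0,0],"delta_rot":[0,0,0]},{"delta_pos":[0,0,0],"delta_rot":[0,0,0]},{"delta_pos":[0,0,0],"delta_rot":[0,0,0]}]' -1 20 | grep -E "force|width"
python3 -m creep '[{"delta_pos":[0,0,0],"delta_rot":[0,0,0]},{"delta_pos":[0,0,0],"delta_rot":[0,0,0]},{"delta_pos":[0,0,0],"delta_rot":[0,0,0]},{"delta_pos":[0,0,0],"delta_rot":[0,0,0]},{"delta_pos":[0,0,0],"delta_rot":[0,0,0]},{"delta_pos":[0,0,0],"delta_rot":[0,0,0]},{"delta_pos":[0,0,0],"delta_rot":[0,0,0]},{"delta_pos":[0,0,0],"delta_rot":[0,0,0]}]' 0.3 20
python3 - <<'E'
from h import *
M=[]
for _ in range(10):
    im=camera("side");s=read_state();M.append(np.r_[s["contact_force"],s["moment"]])
print(np.round(np.mean(M,0),3),s["time_s"])
t=camera("top");cv2.imwrite("pics/s1.png",im);cv2.imwrite("pics/t1.png",t)
cv2.imwrite("pics/i.png",cv2.resize(im[110:240,250:400],(690,598),interpolation=cv2.INTER_CUBIC))
E
```

```text
contact_force: [-0.2, 0.3, 0.3]
gripper_width: 0.025
grasp_force: 63.5
time_s: 17.8
tcp_pos: [0.5278, -0.1764, 0.2208]
orientation: [[0.065, 0.998, 0.0], [0.998, -0.065, -0.0], [-0.0, 0.0, -1.0]]
contact_force: [-0.8, -0.7, 0.2]
gripper_width: 0.0554
grasp_force: 0.0
[ 0.14   0.021 -0.171 -0.005  0.013 -0.007] 18.3
```

View pics/i.png

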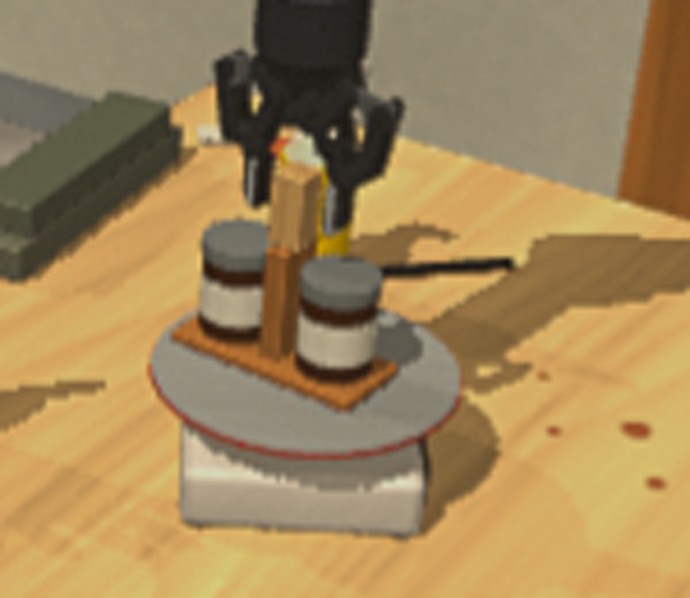

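The fingers are open and the carrier stands by itself. The pan's right (−x) edge looks slightly lower, so I'll measure the lean by fitting the rim, using the empty picture as reference.

```bash
cat > fit.py <<'E'
from h import *
from scipy.optimize import least_squares
def rim(im):
    c=im.astype(int);m=((c[...,2]-c[...,1]>45)&(c[...,2]-c[...,0]>45));w=np.clip(c[...,2]-c[...,1]-35,0,None).astype(float)
    pts=[]
    for x in range(280,354):
        ys=np.arange(186,215);ww=w[186:215,x]*((c[186:215,x,1]-c[186:215,x,0])<16)
        if ww.max()>8:
            k=186+ww.argmax();s=slice(k-2,k+3);q=np.clip(c[s,x,2]-c[s,x,1]-25,0,None)
            pts.append((x,(q*np.arange(k-2,k+3)).sum()/q.sum()))
    return np.array(pts,float)
def model(p,xs,cx=.5095,cy=-.1756):
    z,tx,ty=p;ph=np.radians(np.arange(-10,200,1.0)) # tilt pivots 10 mm below face
    L=np.c_[.11*np.cos(ph),.11*np.sin(ph),0*ph+.007]
    R=cv2.Rodrigues(np.array([tx,ty,0.]))[0]
    W=L@R.T+[cx,cy,z-.01]
    uv=np.array([proj("side",w) for w in W]);k=np.argsort(uv[:,0])
    # front arc = lowest row per column
    f=uv[:,1]>np.interp(uv[:,0],*uv[[uv[:,0].argmin(),uv[:,0].argmax()]][:, :].T)
    u=uv[f];u=u[np.argsort(u[:,0])];return np.interp(xs,u[:,0],u[:,1])
def fit(im,z=None,pr=True):
    P=rim(im);P=P[(P[:,0]>286)&(P[:,0]<348)]
    fz=(lambda p:np.r_[p[0],p[1],p[2]])
    g=lambda p:model(p,P[:,0])-P[:,1]
    r=least_squares(g,[.09,0,0],loss="soft_l1",f_scale=.5,x_scale=[.01,.05,.05])
    J=r.jac;cov=np.linalg.pinv(J.T@J)*.3**2
    if pr: print(len(P),"z,tx,ty",np.round(r.x,4),"sd",np.round(np.sqrt(np.diag(cov)),4),"rms",np.sqrt(np.mean(g(r.x)**2)))
    return r.x
if __name__=="__main__":
    fit(cv2.imread("pics/b.png"));fit(cv2.imread("pics/s1.png"))
    P=rim(cv2.imread("pics/b.png"));Q=rim(cv2.imread("pics/s1.png"))
    print(P[::8].round(1).tolist());print(Q[::8].round(1).tolist())
E
python3 fit.py
```

```text
Traceback (most recent call last):
  File "fit.py", line 30, in <module>
    fit(cv2.imread("pics/b.png"));fit(cv2.imread("pics/s1.png"))
    ~~~^^^^^^^^^^^^^^^^^^^^^^^^^^
  File "fit.py", line 25, in fit
    r=least_squares(g,[.09,0,0],loss="soft_l1",f_scale=.5,x_scale=[.01,.05,.05])
  File "fit.py", line 24, in <lambda>
    g=lambda p:model(p,P[:,0])-P[:,1]
               ~~~~~^^^^^^^^^^
  File "fit.py", line 17, in model
    uv=np.array([proj("side",w) for w in W]);k=np.argsort(uv[:,0])
                 ~~~~^^^^^^^^^^
  File "h.py", line 11, in proj
    c=get_calibration(cam);K=np.array(c["intrinsics"]);p=np.array(c["R"])@np.array(X)+np.array(c["t"])
ValueError: time passes only in moves, steps and waits
```

```bash
python3 - <<'E'
s=open("h.py").read().replace("import numpy as np, cv2","import numpy as np, cv2, functools\nget_calibration=functools.lru_cache(None)(get_calibration)")
open("h.py","w").write(s)
E
python3 fit.py
```

```text
53 z,tx,ty [0.0986 0.0104 0.0085] sd [0.0014 0.0125 0.0062] rms 4.532000422146524
52 z,tx,ty [ 0.0879 -0.0075 -0.0047] sd [0.0017 0.0144 0.0083] rms 0.11680014495942888
[[285.0, 193.0], [293.0, 199.1], [301.0, 202.5], [309.0, 204.4], [317.0, 186.1], [325.0, 205.3], [333.0, 204.0]]
[[283.0, 192.9], [296.0, 204.0], [304.0, 206.9], [312.0, 208.3], [320.0, 208.8], [328.0, 208.3], [336.0, 206.9]]
```

```bash
cat > fit2.py <<'E'
from fit import *
def fitm(im,z=None):
    P=rim(im);P=P[P[:,1]>190]
    x0=np.array([.09,0,0.])
    for k in range(3):
        g=lambda p:model(p if z is None else np.r_[z,p],P[:,0])-P[:,1]
        r=least_squares(g,x0 if z is None else x0[1:],loss="soft_l1",f_scale=.2,x_scale=[.01,.05,.05] if z is None else [.05,.05])
        e=g(r.x);P=P[abs(e)<(3,1,.5)[k]];
    p=r.x if z is None else np.r_[z,r.x]
    J=r.jac;sd=np.sqrt(np.diag(np.linalg.pinv(J.T@J)))*.15
    print(len(P),P[:,0].min(),P[:,0].max(),"z,tx,ty",np.round(p,4),"sd",np.round(sd,4),"rms",round(np.std(e),3))
    return p
if __name__=="__main__":
    b=cv2.imread("pics/b.png")
    ims=[camera("side") for _ in range(8)];a=np.mean(ims,0);cv2.imwrite("pics/s2.png",a)
    for z in (None,.098,.1):fitm(b,z)
    for z in (None,.084,.0855,.087,.089):fitm(a,z)
E
python3 fit2.py
```

```text
52 285.0 341.0 z,tx,ty [0.0992 0.0039 0.0055] sd [0.0007 0.006  0.0028] rms 0.075
52 285.0 341.0 z,tx,ty [0.098  0.0146 0.0096] sd [0.001  0.0015] rms 0.084
52 285.0 341.0 z,tx,ty [ 0.1    -0.0034  0.0026] sd [0.001  0.0014] rms 0.081
54 283.0 341.0 z,tx,ty [ 0.0874 -0.0043 -0.0019] sd [0.0006 0.0058 0.0027] rms 0.115
53 284.0 341.0 z,tx,ty [0.084  0.0254 0.0107] sd [0.0012 0.0019] rms 0.167
54 283.0 341.0 z,tx,ty [0.0855 0.0127 0.0048] sd [0.0011 0.0017] rms 0.132
54 283.0 341.0 z,tx,ty [ 0.087  -0.0005 -0.0005] sd [0.0011 0.0016] rms 0.115
53 283.0 340.0 z,tx,ty [ 0.089  -0.0182 -0.0078] sd [0.0011 0.0017] rms 0.132[ WARN:0@5.321] global loadsave.cpp:1063 imwrite_ Unsupported depth image for selected encoder is fallbacked to CV_8U.
```

The lean is at most about half a degree, but the camera-ward part is uncertain. I'll retreat straight up to clear the view and use the whole pan outline.

```bash

python3 -m creep '[{"delta_pos":[0,0,-0.05],"delta_rot":[0,0,0]},{"delta_pos":[0,0,-0.15],"delta_rot":[0,0,0]},{"delta_pos":[0,0,-0.3],"delta_rot":[0,0,0]},{"delta_pos":[0,0,-0.5],"delta_rot":[0,0,0]},{"delta_pos":[0,0,-0.75],"delta_rot":[0,0,0]},{"delta_pos":[0,0,-1],"delta_rot":[0,0,0]}]' | grep -E "tcp"
python3 -m creep '[{"delta_pos":[0,0,-0.2],"delta_rot":[0,0,0]},{"delta_pos":[-0.2,0,-0.4],"delta_rot":[0,0,0]},{"delta_pos":[-0.4,-0.2,-0.5],"delta_rot":[0,0,0]},{"delta_pos":[-0.7,-0.4,-0.5],"delta_rot":[0,0,0]},{"delta_pos":[-1,-0.6,-0.5],"delta_rot":[0,0,0]},{"delta_pos":[-1,-0.6,-0.5],"delta_rot":[0,0,0]},{"delta_pos":[-1,-0.6,-0.5],"delta_rot":[0,0,0]},{"delta_pos":[-1,-0.6,-0.5],"delta_rot":[0,0,0]}]' | grep -E "time|tcp"
python3 - <<'E'
from h import *
a=np.mean([camera("side") for _ in range(10)],0);cv2.imwrite("pics/s3.png",a.round().astype(np.uint8))
t=np.mean([camera("top") for _ in range(6)],0);cv2.imwrite("pics/t3.png",t.round().astype(np.uint8))
A=cv2.resize(a.round().astype(np.uint8)[120:230,265:365],None,fx=4,fy=4,interpolation=cv2.INTER_CUBIC)
B=cv2.resize(t.round().astype(np.uint8)[180:290,265:365],None,fx=4,fy=4,interpolation=cv2.INTER_CUBIC)
cv2.imwrite("pics/j.png",np.hstack([A,B]));print(read_state()["time_s"])
E
```

```text
tcp_pos: [0.5278, -0.1763, 0.3226]
time_s: 20.15
tcp_pos: [0.4622, -0.2711, 0.3714]
20.95
```

View pics/j.png

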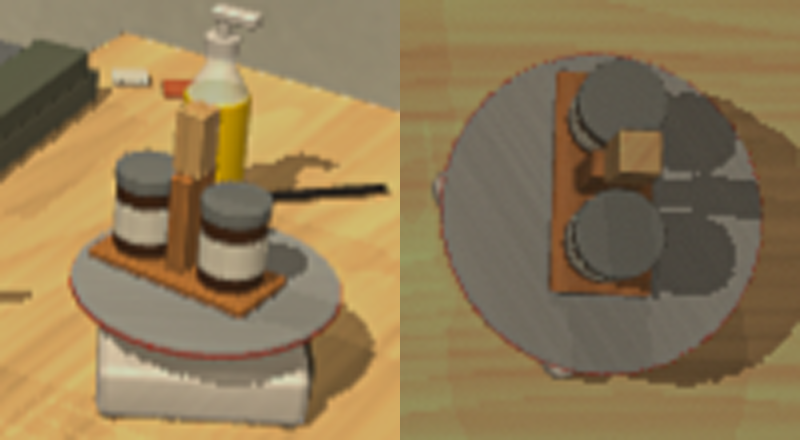

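Both views show the carrier standing upright and free on the pan, with the gripper clear. I'll fit the whole grey outline in the side picture, empty against loaded.

```bash
cat > fit3.py <<'E'
from h import *
from scipy.optimize import least_squares
from scipy.ndimage import map_coordinates as mc
PH=np.radians(np.arange(0,360,3.))
def circ(p,r,f=1.):
    z,tx,ty,cx,cy=p;L=np.c_[f*r*np.cos(PH),f*r*np.sin(PH),0*PH+.01]
    W=L@cv2.Rodrigues(np.array([tx,ty,0.]))[0].T+[cx,cy,z-.01]
    return np.array([proj("side",w) for w in W])
def edges(im,p,r):
    im=im.astype(float);s=(im[...,2]-im[...,0])/(im[...,2]+20)
    A=circ(p,r,.9);B=circ(p,r,1.1);u=np.linspace(0,1,81);out=np.full((len(PH),2),np.nan)
    for i in range(len(PH)):
        q=A[i]+u[:,None]*(B[i]-A[i]);v=mc(s,[q[:,1],q[:,0]],order=1)
        a,b=np.median(v[:16]),np.median(v[50:75] if 0 else v[-20:])
        if abs(a)<.16 and v[:24].max()<.2:
            k=np.argmax(v>.22)
            if k>20: out[i]=q[k-1]+(q[k]-q[k-1])*((.22-v[k-1])/(v[k]-v[k-1]))
    return out
def fit(im,p0,r,fixr=None,fixc=None,use=None):
    p=np.array(p0,float)
    for k in range(4):
        E=edges(im,p,r);ok=~np.isnan(E[:,0])
        if use is not None: ok&=use
        def res(q):
            pp=np.r_[q[:3],p[3:] if fixc is None else fixc] if fixc is not None else q[:5]
            rr=q[-1] if fixr is None else fixr
            C=circ(pp,rr);T=np.roll(C,-1,0)-np.roll(C,1,0);N=np.c_[T[:,1],-T[:,0]]/np.linalg.norm(T,axis=1)[:,None]
            return ((E-C)*N).sum(1)[ok]
        q0=np.r_[p[:3],[] if fixc is not None else p[3:],[] if fixr is not None else [r]]
        sc=np.r_[.01,.05,.05,[] if fixc is not None else [.01,.01],[] if fixr is not None else [.01]]
        R=least_squares(res,q0,loss="soft_l1",f_scale=.2,x_scale=sc)
        p=np.r_[R.x[:3],fixc if fixc is not None else R.x[3:5]];r=fixr if fixr is not None else R.x[-1]
    sd=np.sqrt(np.diag(np.linalg.pinv(R.jac.T@R.jac)))*.15
    print(ok.sum(),"z,tx,ty,cx,cy",np.round(p,4),"r",round(r,4),"sd",np.round(sd[:3],4),"rms",round(float(np.std(R.fun)),3))
    return p,r,ok
if __name__=="__main__":
    import sys
    b=cv2.imread("pics/b.png");a=cv2.imread(sys.argv[1])
    C=np.array([.5095,-.1756])
    _,_,okl=fit(a,[.087,0,0,*C],.109,.109,C)
    _,r,_=fit(b,[.1,0,0,*C],.109,None,C)
    fit(b,[.1,0,0,*C],r,r,C,okl)
    fit(a,[.087,0,0,*C],r,r,C)
E
python3 fit3.py pics/s3.png
```

```text
84 z,tx,ty,cx,cy [ 0.087   0.0094  0.0043  0.5095 -0.1756] r 0.109 sd [0.0001 0.0012 0.0019] rms 0.17
120 z,tx,ty,cx,cy [ 0.0997  0.0032  0.0018  0.5095 -0.1756] r 0.108 sd [0.0001 0.0012 0.0012] rms 0.12
84 z,tx,ty,cx,cy [ 0.0997  0.0032  0.0026  0.5095 -0.1756] r 0.108 sd [0.0001 0.0011 0.0018] rms 0.115
82 z,tx,ty,cx,cy [ 8.710e-02  4.000e-04  2.100e-03  5.095e-01 -1.756e-01] r 0.108 sd [0.0001 0.0012 0.0019] rms 0.129
```

The sag is 12.6 mm, which matches 0.63 kg. The lean changed by about −0.003 and −0.001 rad from the empty pan, so it's level within the measuring error. The gripper is clear.

```bash
python3 -c "
from rig import *
print(sign_off())"
```

```text
the job is handed in; nothing more can be done
None
```

The carrier stands upright and released on the real scale's pan, its balance point over the centre; the camera fit put the pan about 0.2° from level, and I handed the job in at about 21 s of the 72 s limit.

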